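# Pop a collet chuck out of its ejector stand and hold it level for inspection

## Robot

A 7-joint arm with a two-finger parallel gripper is mounted at the origin on a cart in front of the work surface, level with it; the furniture and walls round the work are solid. World frame = base frame: x ahead of the robot, y to its left, z up, the work surface at z = 0. Lengths are in m, angles in rad, forces in N, time in s.
With the tool pointing down it reaches from about 0.425 to 0.975 m from the base axis. Payload 16.7 kg.
Tool frame: the origin (TCP) lies midway between the tips of the shut fingers; the grasp point (between the pads) lies 19 mm behind it (robot.grasp_offset is the distance from the TCP to the grasp point, in m); z points along the fingers, y is the line along which they close (so a half turn about z gives the same grasp; the last joint's range is limited). The gripper opens to 85 mm and grips with 20 to 120 N. Pads are 22 mm wide; open, the fingers measure 114 mm over their backs; the gripper's body (76 mm by 85 mm) begins 54 mm behind the grasp point. The pads swing forward as they close: fully open they stand 13 mm farther back than shut.
Start: joints at [0.992, 0.426, 0.074, 1.606, -0.034, 1.111, -0.067], TCP at [0.281, -0.614, 0.201] pointing down, gripper open.
Joint ranges: [-2.85, 2.85], [-0.5, 2.14], [-1.23, 1.37], [0.21, 2.46], [-1.02, 4.16], [0.16, 2.05], [-2.73, 2.73]. Speed limits (rad/s): [1.89, 1.89, 2.39, 2.39, 3.01, 3.01, 3.01].

## Interface

Orientations are given as a unit quaternion [w, x, y, z].
In Python, from cell import robot, camera, calibration, recognise, spot_point gives the robot as it stands.
- The arm moves only by the tool step_arm, never from a script. Its argument "commands" is a list of rows, each an object with "twist": the turn, a rotation vector about the tool's x, y, z in units of 6 degrees (1.0 is 6 degrees), a list of three; "slide": the shift along the tool's x, y, z in units of 40 mm (1.0 is 40 mm), a list of three; "jaw": the finger opening in mm, from 0 to 85.4. In form: [{"twist": [ax, ay, az], "slide": [x, y, z], "jaw": jaw}, ...]. A call has 1 to 20 rows; each row shifts and turns the commanded pose from where the row before left it, along the tool's axes as they then stand; what a row does not reach is not made up. A row lasts 1/12 s, in which the tool goes at most 41.7 mm and 7.16 degrees, less where a joint would pass 70% of its speed; a pose out of reach is approached as far as the arm can. A call is refused whole if a number of a shift passes 1 or a number of a turn 1, either way. A call with a gripper value outside its range is refused whole. The fingers move at their own pace and stop on an object; "newtons" is the grip in N (left out, the last holds). Time passes only in rows, so rows that do not move let the fingers close. It gives the time, the measured TCP pose, the force, the opening and the grip force at its end, in the units of the state.
- robot.state(): the state, without advancing time (a new reading comes with each control period).
- camera(name): name is "side" or "top"; returns (picture, depth): 420x560x3 uint8, red, green, blue; 420x560 float32, m along the optical axis (not along the pixel's ray), 0 where there is no reading.
- calibration(name): a dict with "camera_matrix" (3x3 intrinsics, pixels), "k1" (the pictures are not rectified: a ray, as slopes to the right and down, at radius r is drawn at 1 + k1 r^2 times it, then the intrinsics apply), "position" and "rotation" of the camera in the world. Camera axes: x right, y up, looking along -z (the intrinsics and any distortion apply to the point x, -y, -z); pixel columns grow to the right and rows downward; lengths in m; the calibration is good to about 2 mm. A picture is of the moment at which its call begins. calibration takes no time and is no camera call.
- robot.finish_job(): hands the job in; it is judged then, once.
Trained networks look in the newest picture that a camera, given by its name, has taken for a name from the list of things; names that differ only in an ending like _2 or _b are one class to them, and where a whole thing is asked for, a point or a joint stands for the part that bears it (a point fixed in the world has none). Each returns a list of dicts, best first, with "conf" (0 to 1); they miss things now and then, are a little off and sometimes report something else, mostly with a low value. They report only what shows in the picture. A call takes as long as a camera call. They do not tell look-alikes from the thing itself.
- recognise(camera, label): "extent" ([left, top, right, bottom] in pixels, round what is visible of it).
- spot_point(camera, label): "xy" ([column, row] in pixels: a listed point, or the origin of a listed thing).
The state is a dict: "time": time; "joints": joint angles; "qvel": joint speeds; "tau": joint torques, N m; "tcp_pos": TCP position; "orientation": TCP orientation; "contact_force": force on the tool from outside, world axes, zero at the start; "torque": the same for the moment, N m; "opening": finger opening in m; "grip_force": force on a finger pad.
Only numpy, scipy, OpenCV 4.12 (cv2) and the standard library are available. Lean on these libraries where they do the work, as an engineer would, in place of code of your own. Each camera call takes 0.05 s, during which the arm holds its last target. There are 200 camera calls.

## Task

The collet chuck in the bench ejector stand has to be checked. Press the stand's pedal right down to its stop so that the chuck pops up out of its spring balls, then let the pedal come back up, take the chuck, draw it out of the stand and turn it on its side: hold it level in the gripper, at least 20 cm above the bench top and well clear of the stand, and finish still holding it there. Leave the loupe, the round tin and the small clear box where they are.

Things in the scene. Friction and masses are not known exactly. Their poses are not given: they have to be found in the camera images.
- stand: Grey ejector stand, fixed; origin on the bench under its vertical bore, x away from the pedal, z up. Block 78 x 78 mm, top (the chuck's seat) at 75 mm; base plate 96 mm wide, 8 mm thick, x -152 to 48 mm. Spring balls in the 23 mm bore hold the chuck's stud. Pressed past them by the pedal's full stroke, it stays about 11 mm up by itself, leaning up to 5 degrees, free to be drawn straight up.
- pedal (a joint): Spring pedal of the stand, rad: 0 up (rest), 0.33 down on its stop. Hinge line along the stand's y at x = -40, z = 24 mm; the pedal sticks out towards -x. It springs back up when let go (4 N on the pad at rest, 7 N at the stop) and lifts an ejector pin under the chuck by 13 mm; the balls give way in mid-stroke, with 10 to 20 N on the pad.
- pedal_pad (a point): Centre of the top of the pedal's ribbed black rubber pad (56 x 54 mm), moving with it. At rest 115 mm from the bore axis towards the stand's -x and 47 mm above the bench, the pad rising 0.19 rad outwards; on the stop 118 mm from the axis and 21 mm above the bench, falling 0.14 rad outwards.
- chuck: Steel collet chuck, 112 mm long, 0.2 to 0.4 kg, in the stand's bore; origin on its axis at the flange's underside, z along the axis to the cutter. Along z, mm: flange 34 wide 0 to 10; neck 22 wide to 22; dark round nut 28 wide 22 to 42 (grip here, from above or tilted); cutter 6 wide to 66. Below: shank 22 wide to -30, stud 13 wide to -46. The wooden rack holds spares.
- chuck_nut (a point): The middle of the chuck's clamping nut, on the axis, 32 mm above the chuck's origin along its z axis.
- loupe: Black eye loupe, 37 mm across, 28 mm high, standing beside the stand; origin at the centre of its underside. Stays where it is.
- round_tin: Flat round light-grey tin, 60 mm across, 21 mm high, beside the pedal; origin at the centre of its underside. Stays where it is.
- slide_box: Small clear plastic box, 42 x 61 x 22 mm, on the other side of the pedal; origin at the centre of its underside. Stays where it is.
Not all that is in view belongs to the job. Of the things like the chuck, leave any that is pink or purple; of the rest the smaller one is meant.

How it is judged:
On the way, in this order (a step that is already met when the one before it is completed fails the run):
1. the pedal is pressed down to its stop, the chuck still in the stand (value of joint pedal above 0.3 rad and z of chuck in the frame of stand below 0.11 m), for 0.1 s.
2. the pedal is back up and the chuck stays popped up in the bore, carried by the spring balls (value of joint pedal below 0.04 rad and z of chuck in the frame of stand between 0.081 and 0.11 m), for 0.1 s.
3. the chuck is drawn right out of the stand by the gripper (z of chuck in the frame of stand above 0.13 m and contact force between chuck and the fingers above 1 N and contact force between chuck and stand below 0.05 N), for 0.1 s.
At the end, for the whole second after the job is handed in: The gripper still holds the chuck, out of the stand and touching neither it nor its pedal, its axis level within 20 degrees, its flange and nut at least 20 cm above the bench top and at rest; the pedal is back up; the loupe, the tin and the clear box are within 2 cm of where they stood (angle between chuck's own z axis and vertical between 1.222 and 1.92 rad and height (world z) of each of chuck, chuck_nut above 0.2 m and contact force between chuck and the fingers above 2 N and contact force between chuck and stand below 0.05 N and linear speed of chuck below 0.03 m/s and angular speed of chuck below 0.2 rad/s and value of joint pedal below 0.04 rad and distance of each of loupe, round_tin, slide_box from where it was at the start of the episode below 0.02 m); the arm keeps its last pose, push and grip.
It fails at once if the loupe, the tin or the clear box is pushed away or knocked over (distance of any of loupe, round_tin, slide_box from where it was at the start of the episode above 0.03 m or angle between loupe's own z axis and vertical above 0.6 rad).
It fails at once if the chuck falls onto the bench (height (world z) of chuck below 0.06 m).
It also fails if it takes over 51 s, if anything falls off the work surface, if the arm or the gripper's body presses on something with over 40 N, if the wrist force passes 120 N, or if a joint passes its speed limit or range.

## Working session

There is one attempt and no reset: what is moved stays moved. The work goes in short steps, Python scripts to look and compute and a tool call to move; the robot and the scene stay as the last step left them, time stands still between calls to the robot, and variables do not carry over. Pictures are saved under pics/ and viewed, at most 10 in all, crops included, and the job is handed in when it is done.

Besides the shell and the picture viewer there is one more tool, called as a command line: name --argument value ..., lists and objects as JSON in quotes. step_arm: Moves the arm, as the interface text tells. Its arguments: {"type":"object","properties":{"commands":{"type":"array"},"newtons":{"type":"number"}},"required":["commands"]}

```bash
ls; mkdir -p pics; cat > h.py <<'E'
import numpy as np, cv2
from cell import robot, camera, calibration, recognise, spot_point
def ray(n,u,v):
    c=calibration(n);K=np.array(c["camera_matrix"]);k=c["k1"]
    d=np.array([(u-K[0,2])/K[0,0],(v-K[1,2])/K[1,1]]);s=d.copy()
    for _ in range(20): s=d/(1+k*(s@s))
    return np.array(c["position"]),np.array(c["rotation"])@np.array([s[0],-s[1],-1.])
def pt(n,u,v,depth):  # depth along optical axis
    p,d=ray(n,u,v); return p+d*depth
def atz(n,u,v,z):
    p,d=ray(n,u,v); return p+d*(z-p[2])/d[2]
def tri(a,ua,b,ub):
    p,d=ray(a,*ua);q,e=ray(b,*ub)
    t=np.linalg.lstsq(np.stack([d,-e],1),q-p,rcond=None)[0]
    x,y=p+d*t[0],q+e*t[1]; return (x+y)/2,np.linalg.norm(x-y)
E
python3 - <<'E'
from h import *
np.set_printoptions(precision=4,suppress=True)
for n in("side","top"):
    im,d=camera(n); cv2.imwrite(f"pics/{n}0.png",im[...,::-1]); np.savez(f"{n}0.npz",im=im,d=d)
    print(n,calibration(n)["position"],calibration(n)["rotation"])
    for l in["stand","pedal_pad","chuck","chuck_nut","loupe","round_tin","slide_box"]:
        for r in spot_point(n,l)[:5]:
            u,v=r["xy"]; z=d[int(v),int(u)]
            print(l,round(r["conf"],2),np.round([u,v]),pt(n,u,v,z) if z>0 else None)
print(robot.state())
E
```

```text
pics
side [ 0.6049 -0.9116  0.5132] [0.8636 0.5029 0.017  0.0333]Traceback (most recent call last):
  File "<stdin>", line 9, in <module>
  File "h.py", line 9, in pt
    p,d=ray(n,u,v); return p+d*depth
        ~~~^^^^^^^
  File "h.py", line 7, in ray
    return np.array(c["position"]),np.array(c["rotation"])@np.array([s[0],-s[1],-1.])
                                   ~~~~~~~~~~~~~~~~~~~~~~~^~~~~~~~~~~~~~~~~~~~~~~~~~~
ValueError: matmul: Input operand 1 has a mismatch in its core dimension 0, with gufunc signature (n?,k),(k,m?)->(n?,m?) (size 3 is different from 4)
```

Rotation is a quaternion.

```bash
sed -i 's/np.array(c\["rotation"\])@np/Q(c["rotation"])@np/; 1a from scipy.spatial.transform import Rotation as R\nQ=lambda q:R.from_quat(np.roll(np.array(q),-1)).as_matrix()' h.py
python3 - <<'E'
from h import *
np.set_printoptions(precision=4,suppress=True)
for n in("side","top"):
    im,d=camera(n); cv2.imwrite(f"pics/{n}0.png",im[...,::-1]); np.savez(f"{n}0.npz",im=im,d=d)
    print(n,calibration(n)["position"],calibration(n)["rotation"])
    for l in["stand","pedal_pad","chuck","chuck_nut","loupe","round_tin","slide_box"]:
        for r in spot_point(n,l)[:5]:
            u,v=r["xy"]; z=d[int(v),int(u)]
            print(l,round(r["conf"],2),np.round([u,v]),pt(n,u,v,z) if z>0 else None)
print(robot.state())
E
```

```text
side [ 0.6049 -0.9116  0.5132] [0.8636 0.5029 0.017  0.0333]
stand 0.58 [288. 248.] [ 0.5729 -0.1994  0.0301]
pedal_pad 0.61 [222. 227.] [ 0.4548 -0.1643  0.0445]
chuck 0.89 [278. 188.] [ 0.5471 -0.0658  0.0758]
chuck 0.89 [276. 172.] [ 0.5432 -0.0634  0.1084]
chuck 0.81 [348. 231.] [ 0.6671 -0.2533  0.1042]
chuck 0.7 [284. 215.] [ 0.5654 -0.1751  0.0819]
chuck_nut 0.73 [287. 199.] [ 0.5688 -0.1713  0.1106]
chuck_nut 0.69 [272. 170.] [ 0.5357 -0.0651  0.113 ]
chuck_nut 0.67 [348. 218.] [ 0.668  -0.2139  0.1032]
loupe 0.93 [263. 286.] [ 0.5394 -0.2883  0.0173]
round_tin 0.62 [211. 301.] [ 0.4646 -0.3308  0.0172]
slide_box 0.9 [223. 213.] [ 0.4389 -0.0679  0.0174]
top [ 0.3717 -0.1415  0.9469] [-0.7002 -0.0732  0.0729  0.7064]
stand 0.66 [286. 209.] [ 0.5527 -0.1568  0.0875]
pedal_pad 0.73 [367. 272.] [ 0.4529 -0.3001  0.0209]
pedal_pad 0.72 [293. 271.] [ 0.4546 -0.1687  0.045 ]
chuck 0.79 [221. 224.] [ 0.5232 -0.0541  0.1218]
chuck 0.7 [289. 150.] [ 0.6628 -0.1645  0.0658]
chuck 0.56 [172. 220.] [0.5311 0.0261 0.115 ]
chuck 0.55 [285. 199.] [ 0.5635 -0.1557  0.1179]
chuck_nut 0.92 [17
[... 167 characters left out ...]
.5705 -0.1547  0.1132]
loupe 0.58 [347. 227.] [ 0.5317 -0.2664  0.027 ]
round_tin 0.64 [368. 272.] [ 0.4523 -0.3004  0.0208]
slide_box 0.88 [226. 286.] [ 0.4312 -0.0524  0.0203]
{'time': 0.9, 'joints': array([ 0.9915,  0.4261,  0.0739,  1.606 , -0.0341,  1.1108, -0.0671]), 'qvel': array([ 0.0013,  0.001 ,  0.    ,  0.0001, -0.0002, -0.0001, -0.0009]), 'tau': array([ -0.0024, -94.9512,   3.7558, -46.389 ,   0.019 ,   0.0027,
         0.    ]), 'tcp_pos': array([ 0.2812, -0.6136,  0.2006]), 'orientation': array([-0.    ,  0.977 ,  0.2132,  0.    ]), 'contact_force': array([ 0.3643, -0.2249, -0.4259]), 'torque': array([0.0143, 0.0028, 0.0195]), 'grip_force': 0.0, 'opening': 0.08522026161477288}
```

View pics/side0.png

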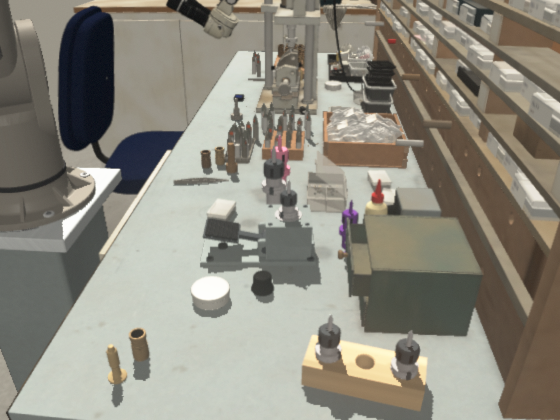

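View pics/top0.png

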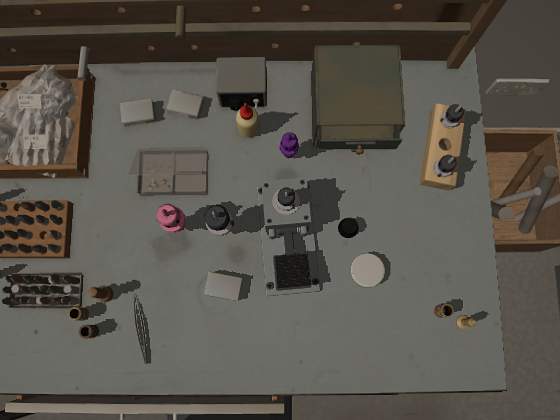

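The side view shows the target chuck in the stand at (289,205) and the pad at (222,230). The larger black look-alike is at (272,175), with pink and purple ones nearby. In the top view the nut is at (286,195), the pad at (293,271), the loupe at (347,227), the tin at (368,270) and the box at (224,286).

```bash
python3 - <<'E'
from h import *
np.set_printoptions(precision=4,suppress=True)
P={}
for n in("side","top"):
    f=np.load(n+"0.npz");d=f["d"]
    g=np.array([pt(n,u,v,d[v,u]) if d[v,u]>0 else [9,9,9] for v in range(100,320) for u in range(180,400)]);P[n]=g
    np.save(n+"P.npy",g)
    def sel(x0,x1,y0,y1,z0,z1): return g[(g[:,0]>x0)&(g[:,0]<x1)&(g[:,1]>y0)&(g[:,1]<y1)&(g[:,2]>z0)&(g[:,2]<z1)]
    s=sel(.5,.63,-.23,-.1,.068,.082)
    r=cv2.minAreaRect(s[:,:2].astype(np.float32)); print(n,"blocktop",len(s),np.median(s[:,2]),r)
    s=sel(.4,.485,-.21,-.12,.03,.065)
    r=cv2.minAreaRect(s[:,:2].astype(np.float32)); print("pad",len(s),s.mean(0),r)
    A=np.c_[s[:,:2]-[.4546,-.1687],np.ones(len(s))];print("plane",np.linalg.lstsq(A,s[:,2],rcond=None)[0])
    for z0,z1 in((.076,.086),(.086,.095),(.097,.106),(.106,.113),(.113,.12),(.12,.145)):
        s=sel(.53,.6,-.195,-.12,z0,z1)
        if len(s)>3: print(z0,len(s),(s.max(0)+s.min(0))/2,np.ptp(s,0))
    s=sel(.49,.58,-.3,-.24,.02,.035);print("loupe",len(s),np.median(s,0),(s.max(0)+s.min(0))/2,np.ptp(s,0))
    s=sel(.41,.5,-.36,-.25,.013,.03);print("tin",len(s),(s.max(0)+s.min(0))/2,np.ptp(s,0))
    s=sel(.38,.48,-.11,-.0,.014,.03);print("box",len(s),(s.max(0)+s.min(0))/2,np.ptp(s,0))
    s=sel(.48,.57,-.1,.0,.06,.2);print("big",len(s),(s.max(0)+s.min(0))/2,np.ptp(s,0),s[:,2].max())
# base plate edges
def px(n):
    for l in("stand","pedal_pad","chuck"):
        print(n,l,[(round(r["conf"],2),np.round(r["extent"])) for r in recognise(n,l)[:4]])
camera("top");px("top")
print(tri("side",(287,199),"top",(285,195)))
E
```

```text
Traceback (most recent call last):
  File "h.py", line 11, in pt
    p,d=ray(n,u,v); return p+d*depth
        ~~~^^^^^^^
  File "h.py", line 6, in ray
    c=calibration(n);K=np.array(c["camera_matrix"]);k=c["k1"]
ValueError: time passes only in moves, steps and waits
```

```bash
python3 - <<'E'
from h import *
a=np.load("top0.npz")["im"][150:320,200:400,::-1]
b=np.load("side0.npz")["im"][150:320,180:360,::-1]
cv2.imwrite("pics/c.png",np.hstack([cv2.resize(a,None,fx=2,fy=3.,interpolation=2),cv2.resize(b,None,fx=2,fy=3.,interpolation=2)]))
E
```

```text
(no output)
```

View pics/c.png

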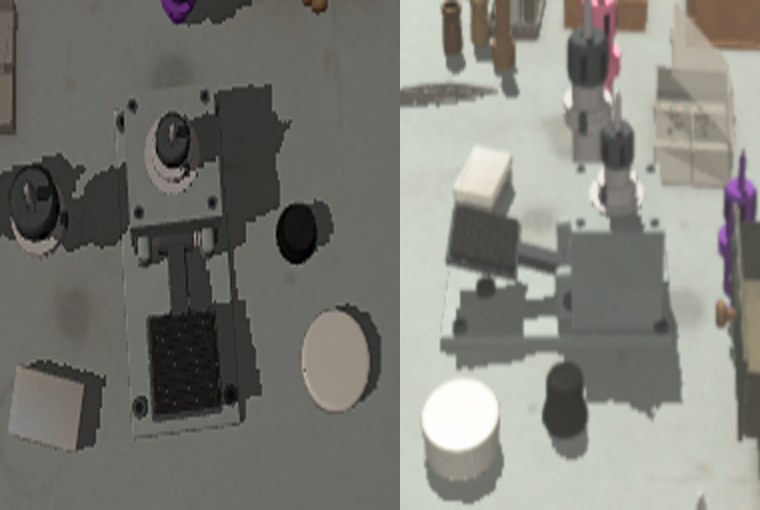

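The crop shows the target seated in its stand with its nut in clear view, and the pedal up. I'll cache the calibration, since it seems to be rate-limited.

```bash
sed -i 's/^def ray/import functools\ncalibration=functools.lru_cache(calibration)\ndef ray/' h.py
cat > m.py <<'E'
from h import *
np.set_printoptions(precision=4,suppress=True)
def cloud(n,d):
    return np.array([pt(n,u,v,d[v,u]) for v in range(100,320) for u in range(180,400) if d[v,u]>0])
E
python3 - <<'E'
from m import *
for n in("side","top"):
    g=cloud(n,np.load(n+"0.npz")["d"])
    def sel(x0,x1,y0,y1,z0,z1): return g[(g[:,0]>x0)&(g[:,0]<x1)&(g[:,1]>y0)&(g[:,1]<y1)&(g[:,2]>z0)&(g[:,2]<z1)]
    s=sel(.5,.63,-.23,-.1,.068,.082)
    r=cv2.minAreaRect(s[:,:2].astype(np.float32)); print(n,"blocktop",len(s),np.median(s[:,2]),r)
    s=sel(.4,.485,-.21,-.12,.03,.065)
    r=cv2.minAreaRect(s[:,:2].astype(np.float32)); print("pad",len(s),s.mean(0),r)
    A=np.c_[s[:,:2]-[.4546,-.1687],np.ones(len(s))];print("plane",np.linalg.lstsq(A,s[:,2],rcond=None)[0])
    for z0,z1 in((.076,.086),(.086,.095),(.097,.106),(.106,.113),(.113,.12),(.12,.145)):
        s=sel(.53,.6,-.195,-.12,z0,z1)
        if len(s)>3: print(z0,len(s),(s.max(0)+s.min(0))/2,np.ptp(s,0))
    for l,b in dict(loupe=(.49,.58,-.3,-.24,.02,.035),tin=(.41,.5,-.36,-.25,.013,.03),box=(.38,.48,-.11,-.0,.014,.03),big=(.48,.57,-.1,.0,.06,.2)).items():
        s=sel(*b)
        if len(s): print(l,len(s),(s.max(0)+s.min(0))/2,np.ptp(s,0))
print(tri("side",(287,199),"top",(285,195)))
E
```

```text
side blocktop 938 0.07177652737709769 ((0.5712681412696838, -0.15876230597496033), (0.0773172527551651, 0.08225451409816742), 5.299351215362549)
pad 717 [ 0.4558 -0.1747  0.0444] ((0.45522212982177734, -0.1695651412010193), (0.061107926070690155, 0.06250832974910736), 4.469238758087158)
plane [-0.1839  0.0346  0.0448]
0.076 143 [ 0.5712 -0.1611  0.081 ] [0.0328 0.0313 0.0099]
0.086 52 [ 0.5704 -0.1656  0.0902] [0.0206 0.0103 0.0081]
0.097 76 [ 0.5702 -0.1657  0.1015] [0.0276 0.018  0.009 ]
0.106 65 [ 0.5711 -0.1636  0.1094] [0.0253 0.0218 0.0068]
0.113 94 [ 0.5708 -0.1604  0.1165] [0.0256 0.0258 0.0068]
0.12 37 [ 0.5705 -0.1604  0.1292] [0.0052 0.0078 0.0183]
loupe 205 [ 0.5362 -0.2731  0.0241] [0.0292 0.029  0.0082]
tin 863 [ 0.4582 -0.3025  0.0184] [0.0609 0.0611 0.0106]
box 371 [ 0.4329 -0.0501  0.0183] [0.0499 0.068  0.0084]
big 756 [ 0.5365 -0.0519  0.107 ] [0.0449 0.04   0.0921]
top blocktop 1731 0.07257983713713423 ((0.5703385472297668, -0.15745994448661804), (0.07924185693264008, 0.0781722366809845), 4.673589706420898)
pad 1220 [ 0.4534 -0.1664  0.0462] ((0.4544476270675659, -0.1667567491531372), (0.06089227274060249, 0.060289766639471054), 4.8307976722717285)
plane [-0.1706 -0.0129  0.046 ]
0.076 144 [ 0.5636 -0.1578  0.0809] [0.0638 0.0708 0.0099]
0.086 13 [ 0.5609 -0.1553  0.0868] [0.0158 0.0283 0.0015]
0.097 15 [ 0.5617 -0.1584  0.1014] [0.0106 0.0247 0.0078]
0.106 30 [ 0.5683 -0.1575  0.1095] [0.0252 0.026  0.0067]
0.113 193 [ 0.5696 -0.1575  0.1163] [0.0258 0.026  0.0064]
0.12 16 [ 0.5698 -0.1572  0.1299] [0.0056 0.0033 0.019 ]
loupe 217 [ 0.5354 -0.2703  0.0259] [0.0281 0.0282 0.0118]
tin 942 [ 0.4571 -0.3001  0.0194] [0.0599 0.0598 0.0128]
box 836 [ 0.4321 -0.0467  0.0202] [0.0506 0.0647 0.0123]
big 706 [ 0.534  -0.0455  0.1102] [0.0423 0.047  0.0935]
(array([ 0.5707, -0.1564,  0.1029]), np.float64(0.005033778175191741))
```

```bash
cat > go.py <<'E'
import sys
from h import *
np.set_printoptions(precision=3,suppress=True)
s=robot.state(); M=Q(s["orientation"])
print(s["time"],s["tcp_pos"],"joints",s["joints"],"F",s["contact_force"],"open",s["opening"],s["grip_force"])
print("tool axes",M.T.tolist())
for a in sys.argv[1:]:
    t=np.array(eval(a)); print(a,"slide units",M.T@(t-s["tcp_pos"])/.04)
E
python3 go.py .4545,-.1685,.20 .4545,-.1685,.06
```

```text
0.9 [ 0.281 -0.614  0.201] joints [ 0.992  0.426  0.074  1.606 -0.034  1.111 -0.067] F [ 0.364 -0.225 -0.426] open 0.08522026161477288 0.0
tool axes [[0.9090761780000265, 0.41662993449452296, 1.6611856652573182e-05], [0.41662993478455695, -0.9090761766273245, -5.0299715017811615e-05], [-5.854923840561613e-06, 5.264726943669469e-05, -0.9999999985969925]]
.4545,-.1685,.20 slide units [ 8.575 -8.31   0.016]
.4545,-.1685,.06 slide units [ 8.575 -8.31   3.516]
```

step_arm --commands '[{"twist": [0,0,0],"slide": [0.53,-0.52,0],"jaw": 0},{"twist": [0,0,0],"slide": [0.53,-0.52,0],"jaw": 0},{"twist": [0,0,0],"slide": [0.53,-0.52,0],"jaw": 0},{"twist": [0,0,0],"slide": [0.53,-0.52,0],"jaw": 0},{"twist": [0,0,0],"slide": [0.53,-0.52,0],"jaw": 0},{"twist": [0,0,0],"slide": [0.53,-0.52,0],"jaw": 0},{"twist": [0,0,0],"slide": [0.53,-0.52,0],"jaw": 0},{"twist": [0,0,0],"slide": [0.53,-0.52,0],"jaw": 0},{"twist": [0,0,0],"slide": [0.53,-0.52,0],"jaw": 0},{"twist": [0,0,0],"slide": [0.53,-0.52,0],"jaw": 0},{"twist": [0,0,0],"slide": [0.53,-0.52,0],"jaw": 0},{"twist": [0,0,0],"slide": [0.53,-0.52,0],"jaw": 0},{"twist": [0,0,0],"slide": [0.53,-0.52,0],"jaw": 0},{"twist": [0,0,0],"slide": [0.53,-0.52,0],"jaw": 0},{"twist": [0,0,0],"slide": [0.53,-0.52,0],"jaw": 0},{"twist": [0,0,0],"slide": [0.53,-0.52,0],"jaw": 0},{"twist": [0,0,0],"slide": [0,0,0],"jaw": 0},{"twist": [0,0,0],"slide": [0,0,0],"jaw": 0}]'

```text
time: 2.4
tcp_pos: [0.4514, -0.1684, 0.2008]
orientation: [0.0, 0.977, 0.215, 0.0]
contact_force: [-0.4, -0.7, -0.3]
opening: 0.0003
grip_force: 0.0
```

```bash
python3 go.py .4545,-.1685,.06 .453,-.1685,.021
```

```text
2.4 [ 0.451 -0.168  0.201] joints [ 0.422  0.119 -0.214  2.015  0.03   1.009 -0.944] F [-0.372 -0.748 -0.295] open 0.00028074121677644905 0.0
tool axes [[0.9077778750106135, 0.4194510994943063, 0.0003236884811361554], [0.4194510970200443, -0.9077779304451982, 7.877381910614359e-05], [0.0003268790245501662, 6.42623583906668e-05, -0.9999999445102249]]
.4545,-.1685,.06 slide units [0.067 0.034 3.52 ]
.453,-.1685,.021 slide units [0.033 0.018 4.495]
```

step_arm --commands '[{"twist": [0,0,0],"slide": [0.05,0.02,0.8],"jaw": 0},{"twist": [0,0,0],"slide": [0,0,0.8],"jaw": 0},{"twist": [0,0,0],"slide": [0,0,0.8],"jaw": 0},{"twist": [0,0,0],"slide": [0,0,0.8],"jaw": 0},{"twist": [0,0,0],"slide": [0,0,0.3],"jaw": 0},{"twist": [0,0,0],"slide": [0,0,0.15],"jaw": 0},{"twist": [0,0,0],"slide": [0,0,0.15],"jaw": 0},{"twist": [0,0,0],"slide": [0,0,0.15],"jaw": 0},{"twist": [0,0,0],"slide": [0,0,0.15],"jaw": 0},{"twist": [0,0,0],"slide": [0,0,0.15],"jaw": 0},{"twist": [0,0,0],"slide": [0,0,0.15],"jaw": 0},{"twist": [0,0,0],"slide": [0,0,0.15],"jaw": 0},{"twist": [0,0,0],"slide": [0,0,0.1],"jaw": 0}]'

```text
time: 3.48
tcp_pos: [0.4529, -0.1696, 0.0141]
orientation: [-0.0, 0.977, 0.213, -0.0]
contact_force: [-3.8, -0.4, 5.5]
opening: -0.0001
grip_force: 2.8
```

```bash
python3 - <<'E'
from m import *
im,d=camera("side"); im2,d2=camera("top")
a=im2[150:320,200:400,::-1]; b=im[150:320,180:380,::-1]
cv2.imwrite("pics/p1.png",np.hstack([cv2.resize(a,None,fx=2,fy=3.,interpolation=2),cv2.resize(b,None,fx=2,fy=3.,interpolation=2)]))
g=cloud("side",d); 
s=g[(abs(g[:,0]-.4546)<.035)&(abs(g[:,1]+.1685)<.035)&(g[:,2]>.012)&(g[:,2]<.06)]
A=np.c_[s[:,:2]-[.4546,-.1687],np.ones(len(s))];print("plane",len(s),np.linalg.lstsq(A,s[:,2],rcond=None)[0])
s=g[(abs(g[:,0]-.57)<.007)&(abs(g[:,1]+.159)<.02)];print(s[:,2].max())
print(robot.state()["contact_force"],robot.state()["tcp_pos"])
E
```

```text
plane 716 [-0.1605  0.0245  0.0423]
0.13952526257684872
[-1.519  -0.6438  4.7087] [ 0.4528 -0.1696  0.0142]
```

View pics/p1.png

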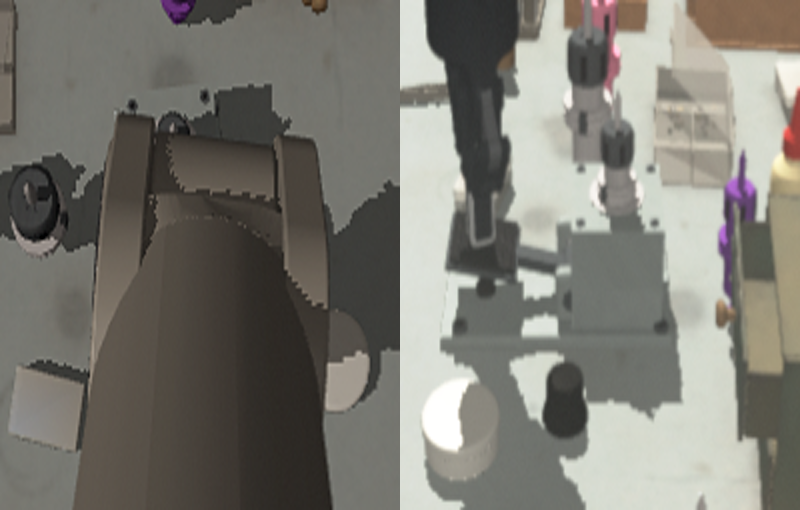

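The side view shows the fingertip apparently on the pad, at about (222,232), with the pedal hardly pressed even though the TCP reads z = 0.014. I'll check with depth where the fingers really are.

```bash
python3 - <<'E'
from m import *
im,d=camera("side"); im0=np.load("side0.npz")["im"]; d0=np.load("side0.npz")["d"]
for v in range(190,238,3):
    us=[u for u in range(200,250) if d[v,u]>0 and d[v,u]<d0[v,u]-.012]
    if us:
        q=np.array([pt("side",u,v,d[v,u]) for u in us]); print(v,us[0],us[-1],np.median(q,0),q.min(0),q.max(0))
print(atz("side",222,232,.014),atz("side",222,232,.042))
c=calibration("side");K=np.array(c["camera_matrix"])
def proj(p,n):
    c=calibration(n);K=np.array(c["camera_matrix"]);x=Q(c["rotation"]).T@(np.array(p)-c["position"]);s=np.array([x[0],-x[1]])/-x[2];s=s*(1+c["k1"]*(s@s));return K[:2,:2]@s+K[:2,2]
print("tcp px",proj(robot.state()["tcp_pos"],"side"),proj(robot.state()["tcp_pos"]+[0,0,.019],"side"))
print(robot.grasp_offset,robot.state())
E
```

```text
190 206 230 [ 0.4608 -0.2     0.1371] [ 0.4312 -0.2145  0.1172] [ 0.4756 -0.1636  0.1452]
193 207 229 [ 0.4591 -0.2004  0.132 ] [ 0.4345 -0.2172  0.116 ] [ 0.4782 -0.1718  0.1415]
196 208 234 [ 0.4648 -0.2061  0.1299] [ 0.4368 -0.2231  0.1127] [ 0.4878 -0.1762  0.1393]
199 208 235 [ 0.4697 -0.2227  0.1343] [ 0.4313 -0.2283  0.0944] [ 0.4894 -0.1534  0.1366]
202 209 234 [ 0.4697 -0.2238  0.1294] [ 0.4333 -0.2299  0.0901] [ 0.4879 -0.1564  0.1323]
205 211 233 [ 0.4699 -0.2181  0.1208] [ 0.4393 -0.2291  0.0915] [ 0.4849 -0.169   0.1263]
208 211 232 [ 0.4674 -0.2123  0.1118] [ 0.4388 -0.2239  0.0853] [ 0.4815 -0.1685  0.1179]
211 213 231 [ 0.4653 -0.1997  0.0986] [ 0.4455 -0.2183  0.0891] [ 0.479  -0.1848  0.1091]
214 213 230 [ 0.4626 -0.1985  0.0921] [ 0.4429 -0.21    0.077 ] [ 0.4759 -0.1742  0.0985]
217 213 226 [ 0.4558 -0.1812  0.0759] [ 0.442  -0.1852  0.0695] [ 0.4647 -0.1717  0.078 ]
220 213 226 [ 0.4556 -0.1809  0.0698] [ 0.4421 -0.1846  0.0649] [ 0.4647 -0.1736  0.0718]
223 213 227 [ 0.4565 -0.1809  0.0638] [ 0.4403 -0.186   0.0547] [ 0.4657 -0.1674  0.0667]
226 215 227 [ 0.4564 -0.1801  0.0569] [ 0.4463 -0.1868  0.0518] [ 0.4657 -0.1707  0.0611]
229 218 225 [ 0.457  -0.1829  0.0529] [ 0.4522 -0.185   0.0509] [ 0.4632 -0.1792  0.0539]
[ 0.4481 -0.1316  0.014 ] [ 0.4569 -0.1753  0.042 ]
tcp px [221.1287 243.2752] [220.5834 234.2598]
0.0187 {'time': 3.6333, 'joints': array([ 0.3853,  0.3924, -0.1887,  2.1654,  0.1285,  0.5944, -1.0371]), 'qvel': array([ 0.001 , -0.0081, -0.0015, -0.0023, -0.0032,  0.0084,  0.0019]), 'tau': array([ -0.6036, -70.7534,  -1.4469, -28.4042,  -0.022 ,  -0.9754,
        -0.0564]), 'tcp_pos': array([ 0.453 , -0.1696,  0.0145]), 'orientation': array([-0.0001,  0.977 ,  0.2132, -0.0002]), 'contact_force': array([-3.2379, -0.0371,  5.3481]), 'torque': array([-0.0679,  0.5577,  0.0265]), 'grip_force': 2.5575746021604573, 'opening': 0.00017394443746571642}
```

step_arm --commands '[{"twist": [0,0,0],"slide": [0,0,-0.75],"jaw": 0},{"twist": [0,0,0],"slide": [0,0,-0.75],"jaw": 0},{"twist": [0,0,0],"slide": [0,0,0],"jaw": 0}]'

```text
time: 3.88
tcp_pos: [0.4557, -0.1702, 0.0791]
orientation: [0.001, 0.977, 0.213, 0.003]
contact_force: [1.6, -0.1, 0.4]
opening: -0.0002
grip_force: 0.0
```

```bash
python3 - <<'E'
from m import *
im,d=camera("side"); d0=np.load("side0.npz")["d"]
print(robot.state()["tcp_pos"],robot.state()["contact_force"])
for v in range(170,245,4):
    us=[u for u in range(200,250) if d[v,u]>0 and d[v,u]<d0[v,u]-.012]
    if us:
        q=np.array([pt("side",u,v,d[v,u]) for u in us]); print(v,us[0],us[-1],np.median(q,0))
g=cloud("side",d)
s=g[(abs(g[:,0]-.4546)<.035)&(abs(g[:,1]+.1685)<.035)&(g[:,2]>.012)&(g[:,2]<.06)]
A=np.c_[s[:,:2]-[.4546,-.1687],np.ones(len(s))];print("plane",len(s),np.linalg.lstsq(A,s[:,2],rcond=None)[0])
b=im[150:280,170:290,::-1]
cv2.imwrite("pics/p2.png",cv2.resize(b,None,fx=4,fy=4,interpolation=2))
E
```

```text
[ 0.455  -0.1701  0.0773] [-0.0058 -0.201   0.1272]
170 209 232 [ 0.4697 -0.2123  0.1793]
174 210 231 [ 0.4677 -0.2042  0.1686]
178 212 230 [ 0.4655 -0.1987  0.1584]
182 212 226 [ 0.4582 -0.1809  0.1423]
186 212 226 [ 0.4581 -0.1823  0.1354]
190 212 226 [ 0.4581 -0.1821  0.1277]
194 213 226 [ 0.4581 -0.1817  0.1203]
198 215 225 [ 0.457  -0.1768  0.1099]
plane 761 [-0.1953  0.0272  0.0442]
```

View pics/p2.png

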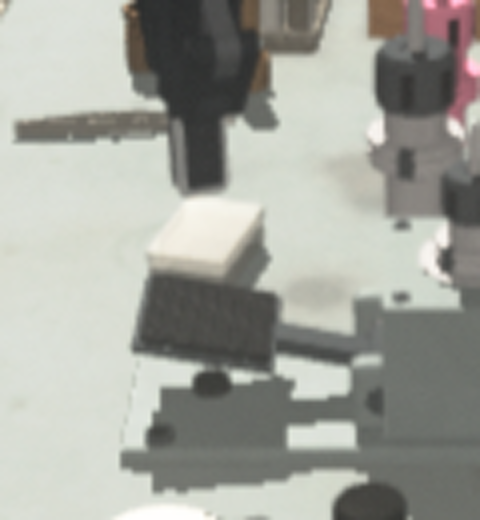

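The tip really sits about 28 mm above the reported TCP: at reported z = 0.077 it shows at about z = 0.105 in the air. So earlier it had only just touched the pad. I'll press further, in small steps.

step_arm --commands '[{"twist": [0,0,0],"slide": [-0.03,0,0.5],"jaw": 0},{"twist": [0,0,0],"slide": [-0.02,0,0.5],"jaw": 0},{"twist": [0,0,0],"slide": [0,0,0.35],"jaw": 0},{"twist": [0,0,0],"slide": [0,0,0.1],"jaw": 0},{"twist": [0,0,0],"slide": [0,0,0.1],"jaw": 0},{"twist": [0,0,0],"slide": [0,0,0.1],"jaw": 0},{"twist": [0,0,0],"slide": [0,0,0.1],"jaw": 0},{"twist": [0,0,0],"slide": [0,0,0.1],"jaw": 0},{"twist": [0,0,0],"slide": [0,0,0.1],"jaw": 0},{"twist": [0,0,0],"slide": [0,0,0.1],"jaw": 0},{"twist": [0,0,0],"slide": [0,0,0],"jaw": 0}]'

```text
time: 4.85
tcp_pos: [0.4504, -0.1705, -0.0075]
orientation: [-0.0, 0.977, 0.213, -0.001]
contact_force: [-6.8, -0.2, 7.3]
opening: 0.0003
grip_force: 4.3
```

```bash
cat > look.py <<'E'
from m import *
im,d=camera("side");g=cloud("side",d)
s=g[(abs(g[:,0]-.4546)<.035)&(abs(g[:,1]+.1685)<.035)&(g[:,2]>.012)&(g[:,2]<.06)]
A=np.c_[s[:,:2]-[.4546,-.1687],np.ones(len(s))];print("pad plane",len(s),np.linalg.lstsq(A,s[:,2],rcond=None)[0])
s=g[(abs(g[:,0]-.571)<.02)&(abs(g[:,1]+.16)<.025)&(g[:,2]>.06)];print("chuck top",s[:,2].max())
for z in np.arange(.076,.14,.006):
    q=s[(s[:,2]>z)&(s[:,2]<z+.006)]
    if len(q)>3: print(round(z,3),len(q),(q.max(0)+q.min(0))/2,np.ptp(q,0))
r=robot.state();print(r["tcp_pos"],r["contact_force"])
E
python3 look.py
```

```text
pad plane 808 [0.0211 0.0053 0.0258]
chuck top 0.15001942278006108
0.076 33 [ 0.5706 -0.1643  0.0791] [0.0204 0.0123 0.0057]
0.082 28 [ 0.5695 -0.1668  0.085 ] [0.0327 0.0176 0.0058]
0.088 63 [ 0.5695 -0.1627  0.0911] [0.0326 0.0274 0.0059]
0.094 97 [ 0.5694 -0.1602  0.097 ] [0.0325 0.0285 0.0059]
0.1 38 [ 0.5703 -0.1659  0.103 ] [0.0205 0.0101 0.0057]
0.106 41 [ 0.57   -0.1653  0.1094] [0.0271 0.0165 0.0049]
0.112 55 [ 0.57   -0.1677  0.115 ] [0.0269 0.014  0.0059]
0.118 56 [ 0.5699 -0.1658  0.1209] [0.0271 0.0144 0.0058]
0.124 99 [ 0.5706 -0.1608  0.1269] [0.0252 0.0246 0.0054]
0.13 9 [ 0.5697 -0.1603  0.1326] [0.0033 0.0041 0.0047]
0.136 10 [ 0.5696 -0.1613  0.1392] [0.0035 0.0046 0.0048]
[ 0.4504 -0.1705 -0.0073] [-7.0505  0.5187  7.2921]
```

step_arm --commands '[{"twist": [0,0,0],"slide": [0,0,0.08],"jaw": 0},{"twist": [0,0,0],"slide": [0,0,0.05],"jaw": 0},{"twist": [0,0,0],"slide": [0,0,0],"jaw": 0}]'

```text
time: 5.15
tcp_pos: [0.4506, -0.1707, -0.0109]
orientation: [0.0, 0.977, 0.213, -0.001]
contact_force: [-21.0, 4.6, 57.9]
opening: 0.0002
grip_force: 29.9
```

```bash
python3 look.py | sed -n '1,2p;$p'
```

```text
pad plane 755 [ 0.006  -0.0098  0.0239]
chuck top 0.15165917398614726
[ 0.4507 -0.1707 -0.0107] [-19.789    4.3143  55.237 ]
```

The force jumped to 58 N and the chuck is about 12 mm up, so the pedal is on its stop. Now I release it.

step_arm --commands '[{"twist": [0,0,0],"slide": [0,0,-0.15],"jaw": 0},{"twist": [0,0,0],"slide": [0,0,-0.3],"jaw": 0},{"twist": [0,0,0],"slide": [0,0,-0.5],"jaw": 0},{"twist": [0,0,0],"slide": [0,0,-0.8],"jaw": 0},{"twist": [0,0,0],"slide": [0,0,-0.8],"jaw": 0},{"twist": [0,0,0],"slide": [0,0,-0.8],"jaw": 0},{"twist": [0,0,0],"slide": [0,0,-0.8],"jaw": 60},{"twist": [0,0,0],"slide": [0,0,-0.8],"jaw": 60},{"twist": [0,0,0],"slide": [0,0,0],"jaw": 60}]'

```text
time: 5.95
tcp_pos: [0.4541, -0.1711, 0.1917]
orientation: [0.002, 0.977, 0.213, 0.004]
contact_force: [0.6, -0.2, -0.1]
opening: 0.0359
grip_force: 0.0
```

```bash
python3 look.py; python3 go.py .569,-.1595,.2 .569,-.1595,.13
```

```text
pad plane 757 [-0.1948  0.0312  0.0443]
chuck top 0.1480566100432379
0.076 25 [ 0.5715 -0.1669  0.0788] [0.0189 0.009  0.0053]
0.082 42 [ 0.5722 -0.1684  0.0859] [0.0308 0.0154 0.0041]
0.088 86 [ 0.5727 -0.1633  0.091 ] [0.0326 0.0282 0.0058]
0.094 63 [ 0.571  -0.1612  0.097 ] [0.0287 0.027  0.0057]
0.1 34 [ 0.5736 -0.1659  0.1031] [0.0236 0.0097 0.0055]
0.106 45 [ 0.5735 -0.1677  0.1093] [0.0267 0.0139 0.0051]
0.112 54 [ 0.5734 -0.1658  0.1152] [0.0268 0.0152 0.0054]
0.118 60 [ 0.5732 -0.1653  0.1209] [0.0271 0.0167 0.0056]
0.124 88 [ 0.5723 -0.161   0.1264] [0.0252 0.0235 0.0048]
0.13 11 [ 0.5737 -0.1603  0.1337] [0.005  0.0052 0.0042]
0.136 14 [ 0.5737 -0.1603  0.139 ] [0.0051 0.0056 0.0058]
[ 0.4531 -0.1709  0.189 ] [-0.1707  0.6088 -0.8544]
6.0 [ 0.453 -0.171  0.189] joints [ 0.432  0.133 -0.222  2.028  0.036  0.978 -0.949] F [-0.171  0.609 -0.854] open 0.043480425957669905 0.0
tool axes [[0.9091136493509602, 0.4165225444475829, 0.004619797689355017], [0.41650606785086847, -0.9091235374841922, 0.004133888682106569], [0.005921824650141824, -0.0018340008559407479, -0.9999807840322099]]
.569,-.1595,.2 slide units [ 2.753  0.949 -0.258]
.569,-.1595,.13 slide units [2.745 0.942 1.491]
```

The pedal is back up and the chuck is popped up, with its nut at about (0.573, -0.159, 0.118). I'll hover above it.

step_arm --commands '[{"twist": [0,0,0],"slide": [0.7,0.24,0],"jaw": 60},{"twist": [0,0,0],"slide": [0.7,0.24,0],"jaw": 60},{"twist": [0,0,0],"slide": [0.7,0.24,0],"jaw": 60},{"twist": [0,0,0],"slide": [0.75,0.26,0],"jaw": 60},{"twist": [0,0,0],"slide": [0,0,0.5],"jaw": 60},{"twist": [0,0,0],"slide": [0,0,0],"jaw": 60},{"twist": [0,0,0],"slide": [0,0,0],"jaw": 60}]'

```text
time: 6.58
tcp_pos: [0.57, -0.1582, 0.164]
orientation: [-0.001, 0.977, 0.213, -0.002]
contact_force: [0.0, -0.2, 0.4]
opening: 0.06
grip_force: 0.0
```

```bash
python3 go.py .573,-.159,.15 .573,-.159,.07;python3 - <<'E'
from m import *
im,d=camera("side")
b=im[110:260,220:360,::-1]
cv2.imwrite("pics/p3.png",cv2.resize(b,None,fx=4,fy=4,interpolation=2))
d0=np.load("side0.npz")["d"]
for v in range(140,225,4):
    us=[u for u in range(255,330) if d[v,u]>0 and d[v,u]<d0[v,u]-.012]
    if us:
        q=np.array([pt("side",u,v,d[v,u]) for u in us]); print(v,us[0],us[-1],np.median(q,0),q.min(0),q.max(0))
E
```

```text
6.5833 [ 0.57  -0.158  0.164] joints [ 0.348  0.34  -0.23   1.82   0.09   0.996 -1.059] F [ 0.021 -0.222  0.373] open 0.06002423958334597 0.0
tool axes [[0.9089115837222412, 0.41698042631367, -0.002656510266766714], [0.41697543913286744, -0.9089149907939356, -0.00224113141350409], [-0.003349049936890156, 0.000929290767331646, -0.999993960123355]]
.573,-.159,.15 slide units [0.06  0.049 0.35 ]
.573,-.159,.07 slide units [0.065 0.054 2.35 ]
140 277 304 [ 0.5778 -0.1954  0.2254] [ 0.5492 -0.2018  0.1981] [ 0.5944 -0.1292  0.228 ]
144 290 304 [ 0.5842 -0.198   0.2203] [ 0.5731 -0.2023  0.2162] [ 0.5946 -0.1895  0.2218]
148 290 304 [ 0.5843 -0.196   0.2127] [ 0.5732 -0.2014  0.2097] [ 0.5948 -0.1899  0.215 ]
152 290 304 [ 0.5844 -0.1968  0.2063] [ 0.5735 -0.2015  0.2038] [ 0.5949 -0.1896  0.2084]
156 293 295 [ 0.5798 -0.1941  0.1985] [ 0.5783 -0.1965  0.1979] [ 0.5813 -0.1928  0.1994]
176 290 291 [ 0.5735 -0.1585  0.1467] [ 0.5726 -0.1595  0.1462] [ 0.5744 -0.1575  0.1473]
180 290 291 [ 0.5737 -0.1608  0.1405] [ 0.5729 -0.1615  0.1401] [ 0.5745 -0.16    0.1408]
184 291 292 [ 0.5755 -0.1591  0.1323] [ 0.5747 -0.1607  0.1315] [ 0.5762 -0.1575  0.1331]
188 282 297 [ 0.5748 -0.1612  0.1258] [ 0.5596 -0.1637  0.1231] [ 0.5847 -0.1568  0.1268]
192 284 298 [ 0.5762 -0.1694  0.1227] [ 0.5637 -0.172   0.1197] [ 0.5867 -0.1629  0.1239]
196 297 298 [ 0.586  -0.1607  0.111 ] [ 0.5852 -0.1621  0.1102] [ 0.5868 -0.1592  0.1117]
204 280 298 [ 0.5855 -0.1572  0.0936] [ 0.5567 -0.1604  0.0935] [ 0.5872 -0.1569  0.0941]
208 281 298 [ 0.5843 -0.1687  0.0918] [ 0.559  -0.17    0.0879] [ 0.5875 -0.1608  0.0924]
```

View pics/p3.png

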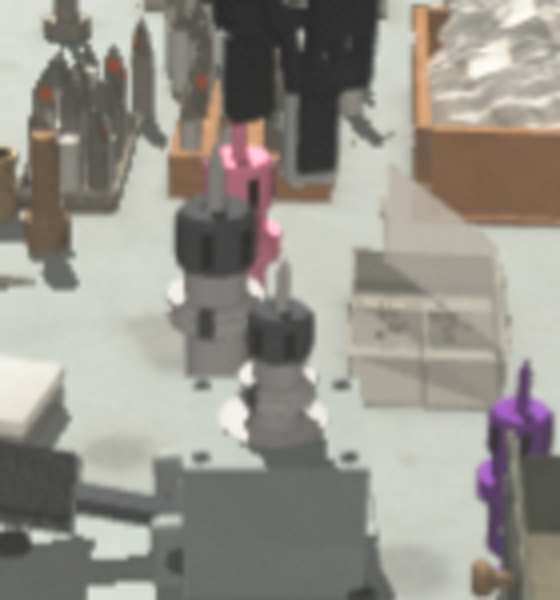

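step_arm --commands '[{"twist": [0,0,0],"slide": [0.06,0.05,0.6],"jaw": 60},{"twist": [0,0,0],"slide": [0,0,0.6],"jaw": 60},{"twist": [0,0,0],"slide": [0,0,0.6],"jaw": 60},{"twist": [0,0,0],"slide": [0,0,0.3],"jaw": 60},{"twist": [0,0,0],"slide": [0,0,0.2],"jaw": 60},{"twist": [0,0,0],"slide": [0,0,0],"jaw": 60},{"twist": [0,0,0],"slide": [0,0,0],"jaw": 60}]' --newtons 50

```text
time: 7.22
tcp_pos: [0.5746, -0.1596, 0.0744]
orientation: [0.0, 0.977, 0.213, 0.0]
contact_force: [0.2, 0.5, 0.2]
opening: 0.0602
grip_force: 0.0
```

```bash
python3 go.py .573,-.159,.07 | head -1;python3 - <<'E'
from m import *
im,d=camera("side")
b=im[130:240,230:350,::-1]
cv2.imwrite("pics/p4.png",cv2.resize(b,None,fx=5,fy=5,interpolation=2))
E
```

```text
7.2167 [ 0.575 -0.16   0.074] joints [ 0.335  0.449 -0.218  1.883  0.128  0.822 -1.091] F [0.23  0.471 0.202] open 0.06016878547855926 0.0
```

View pics/p4.png

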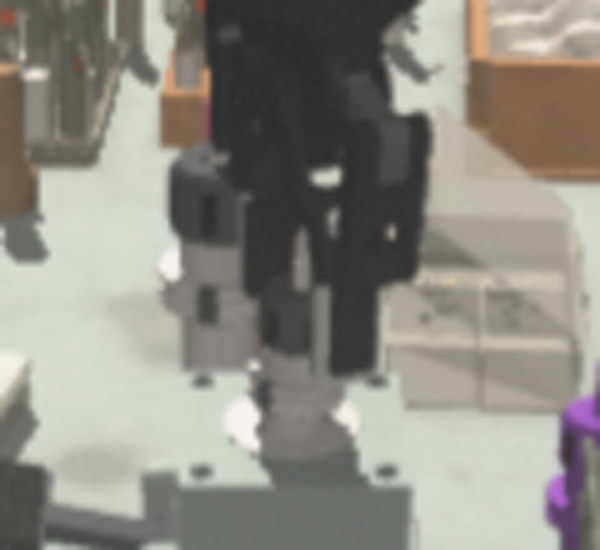

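The near finger's tip, at (355,370) in the crop, is just below the nut and the far finger is behind it, so the nut lies between the pads. I'll close.

step_arm --commands '[{"twist": [0,0,0],"slide": [0,0,0],"jaw": 10},{"twist": [0,0,0],"slide": [0,0,0],"jaw": 10},{"twist": [0,0,0],"slide": [0,0,0],"jaw": 10},{"twist": [0,0,0],"slide": [0,0,0],"jaw": 10},{"twist": [0,0,0],"slide": [0,0,0],"jaw": 10},{"twist": [0,0,0],"slide": [0,0,0],"jaw": 10}]' --newtons 60

```text
time: 7.77
tcp_pos: [0.5746, -0.1591, 0.0741]
orientation: [-0.0, 0.977, 0.213, 0.0]
contact_force: [-2.1, 2.1, 7.5]
opening: 0.026
grip_force: 58.7
```

step_arm --commands '[{"twist": [0,0,0],"slide": [0,0,-0.2],"jaw": 10},{"twist": [0,0,0],"slide": [0,0,-0.3],"jaw": 10},{"twist": [0,0,0],"slide": [0,0,-0.4],"jaw": 10},{"twist": [0,0,0],"slide": [0,0,-0.5],"jaw": 10},{"twist": [0,0,0],"slide": [0,0,-0.5],"jaw": 10},{"twist": [0,0,0],"slide": [0,0,-0.5],"jaw": 10},{"twist": [0,0,0],"slide": [0,0,-0.5],"jaw": 10},{"twist": [0,0,0],"slide": [0,0,-0.5],"jaw": 10},{"twist": [0,0,0],"slide": [0,0,-0.5],"jaw": 10},{"twist": [0,0,0],"slide": [0,0,-0.5],"jaw": 10},{"twist": [0,0,0],"slide": [0,0,-0.5],"jaw": 10},{"twist": [0,0,0],"slide": [0,0,-0.5],"jaw": 10},{"twist": [0,0,0],"slide": [0,0,-0.5],"jaw": 10},{"twist": [0,0,0],"slide": [0,0,-0.5],"jaw": 10},{"twist": [0,0,0],"slide": [0,0,-0.5],"jaw": 10},{"twist": [0,0,0],"slide": [0,0,-0.5],"jaw": 10},{"twist": [0,0,0],"slide": [0,0,0],"jaw": 10}]'

```text
time: 9.18
tcp_pos: [0.5751, -0.1596, 0.3745]
orientation: [0.001, 0.977, 0.213, 0.003]
contact_force: [0.4, 0.7, -2.9]
opening: 0.0259
grip_force: 59.5
```

```bash
python3 go.py; python3 - <<'E'
from m import *
im,d=camera("side")
cv2.imwrite("pics/p5.png",im[...,::-1])
E
```

```text
9.1833 [ 0.575 -0.16   0.374] joints [ 0.353  0.201 -0.23   1.539  0.047  1.4   -1.021] F [ 0.427  0.723 -2.88 ] open 0.025895996232746334 59.51372444629669
tool axes [[0.9091038270562586, 0.41654438358969315, 0.00458346283360753], [0.4165318345372251, -0.9091145376356344, 0.0034624090747100034], [0.005609139748505663, -0.0012385311580374503, -0.9999835016598286]]
```

View pics/p5.png

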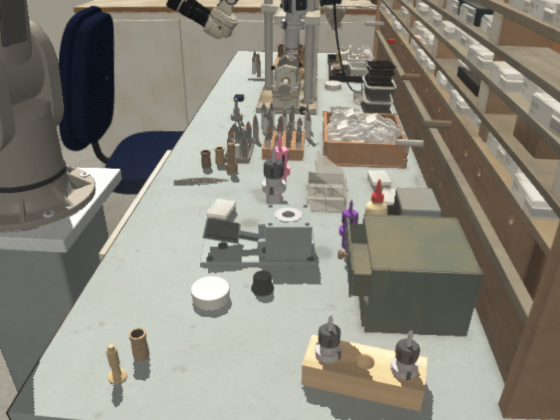

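The chuck is drawn out (the bore at (288,215) is empty) and held above the picture's top edge. Next I tilt sideways and watch joint 5.

step_arm --commands '[{"twist": [0.76,0.64,0],"slide": [0,0,0],"jaw": 10},{"twist": [0.76,0.64,0],"slide": [0,0,0],"jaw": 10},{"twist": [0.76,0.64,0],"slide": [0,0,0],"jaw": 10},{"twist": [0,0,0],"slide": [0,0,0],"jaw": 10}]'

```text
time: 9.57
tcp_pos: [0.5723, -0.1641, 0.3674]
orientation: [-0.14, 0.966, 0.207, 0.073]
contact_force: [-1.2, -1.3, -4.7]
opening: 0.0262
grip_force: 59.9
```

```bash
python3 go.py
```

```text
9.5667 [ 0.572 -0.164  0.367] joints [ 0.53   0.231 -0.204  1.554 -0.275  1.388 -0.764] F [-1.19  -1.275 -4.685] open 0.026160245058866587 59.90740120410919
tool axes [[0.9039913198211367, 0.37860973357352967, 0.19863122446236892], [0.41944792531608865, -0.8753604352894166, -0.24043199928036152], [0.08284401991736033, 0.3006638953604236, -0.9501253024683787]]
```

step_arm --commands '[{"twist": [-0.76,-0.64,0],"slide": [0,0,0],"jaw": 10},{"twist": [-0.76,-0.64,0],"slide": [0,0,0],"jaw": 10},{"twist": [-0.76,-0.64,0],"slide": [0,0,0],"jaw": 10},{"twist": [-0.76,-0.64,0],"slide": [0,0,0],"jaw": 10},{"twist": [-0.76,-0.64,0],"slide": [0,0,0],"jaw": 10},{"twist": [-0.76,-0.64,0],"slide": [0,0,0],"jaw": 10},{"twist": [-0.76,-0.64,0],"slide": [0,0,0],"jaw": 10},{"twist": [-0.76,-0.64,0],"slide": [0,0,0],"jaw": 10},{"twist": [-0.76,-0.64,0],"slide": [0,0,0],"jaw": 10},{"twist": [0,0,0],"slide": [0,0,0],"jaw": 10}]'

```text
time: 10.4
tcp_pos: [0.5745, -0.1553, 0.3662]
orientation: [0.274, 0.928, 0.207, -0.146]
contact_force: [-0.4, 0.7, -4.8]
opening: 0.0261
grip_force: 60.2
```

```bash
python3 go.py
```

```text
10.4 [ 0.574 -0.155  0.366] joints [ 0.015  0.309 -0.262  1.57   0.618  1.619 -1.46 ] F [-0.42   0.727 -4.835] open 0.026108158243647782 60.20516037940979
tool axes [[0.8718617194401349, 0.30418116235642606, -0.3838371564119151], [0.4638731359800227, -0.7642878048447374, 0.447979759678573], [-0.15709505368072801, -0.5686281489981887, -0.8074547493673828]]
```

step_arm --commands '[{"twist": [-0.76,-0.64,0],"slide": [0,0,0],"jaw": 10},{"twist": [-0.76,-0.64,0],"slide": [0,0,0],"jaw": 10},{"twist": [-0.76,-0.64,0],"slide": [0,0,0],"jaw": 10},{"twist": [-0.76,-0.64,0],"slide": [0,0,0],"jaw": 10},{"twist": [-0.76,-0.64,0],"slide": [0,0,0],"jaw": 10},{"twist": [0,0,0],"slide": [0,0,0],"jaw": 10}]'

```text
time: 10.9
tcp_pos: [0.5741, -0.1574, 0.3652]
orientation: [0.481, 0.819, 0.183, -0.256]
contact_force: [-0.4, 1.4, -4.3]
opening: 0.0257
grip_force: 60.7
```

```bash
python3 go.py
```

```text
10.9 [ 0.574 -0.157  0.365] joints [-0.188  0.499 -0.214  1.619  0.935  1.878 -1.676] F [-0.407  1.412 -4.349] open 0.025716664443677494 60.69982051849365
tool axes [[0.802459677005338, 0.053758113037458005, -0.5942798432246719], [0.5451475565069837, -0.4710212834968584, 0.6935078169187693], [-0.2426367828977168, -0.8804822631805959, -0.4072816909823252]]
```

```bash
python3 - <<'E'
from h import *
M=Q(robot.state()["orientation"]);a=M[:,2];b=np.array([.2,-.97,-.08]);b/=np.linalg.norm(b)
c=np.cross(a,b);print(np.degrees(np.arccos(a@b)),M.T@c/np.linalg.norm(c)*np.degrees(np.arccos(a@b))/6)
E
```

```text
32.48881804081139 [-5.17867840e+00  1.58157569e+00  5.06495381e-17]
```

step_arm --commands '[{"twist": [-0.85,0.26,0],"slide": [0,0,0],"jaw": 10},{"twist": [-0.85,0.26,0],"slide": [0,0,0],"jaw": 10},{"twist": [-0.85,0.26,0],"slide": [0,0,0],"jaw": 10},{"twist": [-0.85,0.26,0],"slide": [0,0,0],"jaw": 10},{"twist": [-0.85,0.26,0],"slide": [0,0,0],"jaw": 10},{"twist": [-0.85,0.26,0],"slide": [0,0,0],"jaw": 10},{"twist": [0,0,0],"slide": [0,0,0],"jaw": 10},{"twist": [0,0,0],"slide": [0,0,0],"jaw": 10}]'

```text
time: 11.57
tcp_pos: [0.5734, -0.1602, 0.3692]
orientation: [0.661, 0.685, 0.277, -0.13]
contact_force: [0.3, -0.2, -3.1]
opening: 0.026
grip_force: 60.8
```

```bash
python3 go.py; python3 look.py | head -1;  python3 - <<'E'
from m import *
im,d=camera("top"); cv2.imwrite("pics/p6.png",im[...,::-1])
for l in("loupe","round_tin","slide_box"):
    for r in spot_point("top",l)[:2]: print(l,r)
E
```

```text
11.5667 [ 0.573 -0.16   0.369] joints [-0.304  0.438 -0.238  2.027  1.315  1.779 -1.934] F [ 0.341 -0.179 -3.121] open 0.02598329876375885 60.81602990627289
tool axes [[0.8122661853072893, 0.20820422779372164, -0.5448620410114517], [0.551815999811906, 0.02839260851038894, 0.8334824306088059], [0.18900462046715016, -0.9776731863515519, -0.09182806831940143]]
pad plane 756 [-0.1952  0.0308  0.0444]
loupe {'xy': [347.8, 228.3], 'conf': 0.86}
loupe {'xy': [222.2, 285.7], 'conf': 0.37}
round_tin {'xy': [362.7, 275.0], 'conf': 0.61}
slide_box {'xy': [228.3, 284.1], 'conf': 0.8}
```

View pics/p6.png

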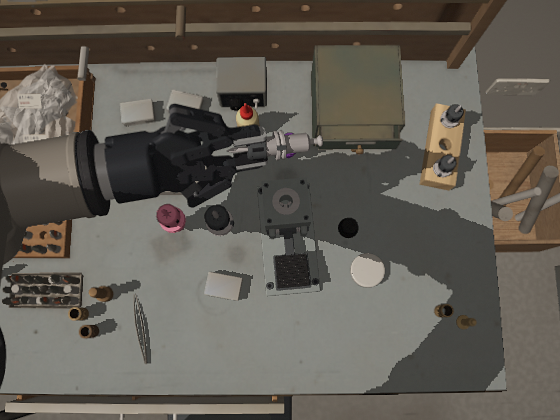

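The top view shows the chuck held level at (265–320, 145), with the tool axis 85° from vertical. The loupe, tin and box are undisturbed. I'll check the chuck's own tilt with depth, then hand in.

```bash
python3 - <<'E'
from m import *
im,d=camera("top")
for u in range(250,326,5):
    q=np.array([pt("top",u,v,d[v,u]) for v in range(132,160) if 0<d[v,u]<.75])
    if len(q): print(u,len(q),q[q[:,2].argmax()])
s=robot.state();print(s["qvel"],s["grip_force"])
E
```

```text
250 28 [ 0.573  -0.1135  0.3981]
255 28 [ 0.5741 -0.1189  0.398 ]
260 28 [ 0.5683 -0.1243  0.3946]
265 27 [ 0.5722 -0.1298  0.3932]
270 20 [ 0.565  -0.1351  0.3836]
275 27 [ 0.5744 -0.1408  0.3868]
280 26 [ 0.5685 -0.1464  0.3868]
285 22 [ 0.5663 -0.1519  0.3863]
290 19 [ 0.5704 -0.1577  0.3813]
295 19 [ 0.5722 -0.1634  0.3792]
300 19 [ 0.5733 -0.1691  0.3793]
305 19 [ 0.5732 -0.1747  0.3795]
310 6 [ 0.5746 -0.1808  0.3721]
315 6 [ 0.5752 -0.1867  0.3701]
320 11 [ 0.5757 -0.1923  0.372 ]
[-0.0038  0.003   0.0001  0.0082  0.0062  0.0033 -0.005 ] 60.81829905509949
```

```bash
python3 -c "
from h import *
print(robot.finish_job())"
```

```text
the job is handed in; nothing more can be done
None
```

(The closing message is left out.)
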